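Spring check on a specimen box hatch

ROBOT

A 6-joint arm with a two-finger parallel gripper is mounted at the origin on the work surface. World frame = base frame: x ahead of the robot, y to its left, z up, the work surface at z = 0. Lengths are in mm, angles in rad, forces in N, time in s.
With the tool pointing down it reaches from about 375 to 975 mm from the base axis. Payload 3.8 kg.
Tool frame: the origin (TCP) lies on the centre line of the jaws, within the pads' length; the fingertips stand 8 mm ahead of it and the grasp point (between the pads) lies 11 mm behind it (tip_reach is the distance from the TCP to the fingertips, in mm); z points along the fingers, x is the direction in which the jaws open and shut, and the axes are right-handed (so a half turn about z gives the same grasp; the last joint's range is limited). The gripper opens to 88 mm and grips with 3 to 60 N. Pads are 18 mm wide; open, the fingers measure 123 mm over their backs; the gripper's body (75 mm by 187 mm) begins 45 mm behind the grasp point.
Start: joints at [-1.258, 0.264, 1.604, -0, 1.274, -0.037], TCP at [231.324, -634.12, 246.706] pointing down, gripper open.
Joint ranges: [-2.63, 2.63], [-0.94, 2.18], [0.31, 2.57], [-1.31, 4.45], [0, 2.66], [-2.55, 2.55]. Speed limits (rad/s): [2.57, 2.57, 3.14, 3.14, 3.14, 3.14].

INTERFACE

Orientations are given as [roll, pitch, yaw] about the fixed x, y, z axes, in that order (R = Rz(yaw) Ry(pitch) Rx(roll)).
In Python, from station import get_state, get_image, camera_info, hand_in, tip_reach gives the robot as it stands.
- The arm moves only by the tool apply_moves, never from a script. Its argument "moves" is a list of rows, each a list of 5 numbers: the gripper's target within -1 to 1 (shut at 1, half-way at 0, fully open at -1), then the shift along the tool's x, y, z in mm, then the turn about the tool's z in rad. A call has 1 to 20 rows; each row is the pose to reach, as a shift and turn from the pose commanded when the call began, along the tool's axes at that moment; what a row does not reach only later rows make up. A row lasts 1/8 s, in which the tool goes at most 62.5 mm and 10.7 degrees, less where a joint would pass 70% of its speed; a pose out of reach is approached as far as the arm can. A call with a gripper value outside its range is refused whole. The fingers move at their own pace and stop on an object; "newtons" is the grip in N (left out, the last holds). Time passes only in rows, so rows that repeat a pose let the fingers close. It gives the time, the measured TCP pose, the force and the opening at its end, in the units of the state.
- get_state(): the state, without advancing time (a new reading comes with each control period).
- get_image(name): name is "scene" or "side" or "wrist"; returns the picture (400x640x3 uint8, red, green, blue); there is no depth.
- camera_info(name): a dict with "fx", "fy", "cx", "cy" (pixels), "extrinsics" (4x4, takes a point from camera to world coordinates); the wrist camera has in their place "mount" (4x4, takes a point from camera to tool coordinates, whose origin is the TCP and whose axes are the tool frame's). Camera axes: x right, y up, looking along -z (the intrinsics and any distortion apply to the point x, -y, -z); pixel columns grow to the right and rows downward; lengths in mm; the calibration is good to about 2 mm. A picture is of the moment at which its call begins: read the wrist's pose just before it. camera_info takes no time and is no camera call.
- hand_in(): hands the job in, once; it reports no verdict.
The state is a dict: "t": time; "joints": joint angles; "joint_vel": joint speeds; "joint_torque": joint torques, N m; "position": TCP position; "orientation": TCP orientation; "contact_force": force on the tool from outside, world axes, zero at the start; "ft_torque": the same for the moment, N m; "width": finger opening in mm.
Only numpy, scipy, OpenCV 4.12 (cv2) and the standard library are available. Lean on these libraries where they do the work, as an engineer would, in place of code of your own. Each camera call takes 0.05 s, during which the arm holds its last target. There are 200 camera calls.

TASK

We are checking the hatch spring of the specimen box. First slide the yellow guard plate straight up out of its slotted holder in front of the hatch handle and park it upright, fully down, in the slot of the separate parking stand, and let go of it. Then take the hatch by its handle, raise it past its balance point (the red mark on the side scale) without running it to its end stop, bring it gently back to just below the balance point (in the green band), and finish while still holding it there; leave the jar and the two specimen pucks where they are.

Things in the scene. Friction and masses are not known exactly. Their poses are not given: they have to be found in the camera images.
- box: Fixed grey and blue specimen box, 260 deep (x) x 280 wide (y) x 100 mm high; pose varies. Origin: centre of its underside, on the bench. x points from its front to its rear. The hatch on top is hinged along a line parallel to y at x +105, z +103 mm; its front edge rises. The guard holder is on the front face.
- holder_slot (a point): Centre of the guard holder's slot floor, at x -140.5, y 0, z 70 mm in the box's frame. Slot 9 mm thick (x) by 108 mm wide (y), open at the top; lips 40 mm above the floor.
- hatch (a joint): Hatch angle, rad: 0 shut, end stop 1.5. 0.9 kg with a spring: below the balance point (0.95) it falls shut, above it the spring drives it open; within 0.02 of it it stays. Lifting at the handle takes 2 N at first, ever less towards balance. Scales on both sides of the box: green band 0.70 to 0.90, red mark 0.95, else white; white strips on the hatch's side edges are the pointers.
- handle (a point): Middle of the hatch's handle: round steel bar, 14 mm thick, 150 mm long along the box's y, 50 mm above the 6 mm panel's mid-plane on posts 140 mm apart. At angle q it is at x 105 - 220 cos q + 50 sin q, y 0, z 103 + 220 sin q + 50 cos q (mm, box's frame). The panel's front edge is 10 mm farther forward. The bar may turn in the fingers.
- plate_center (a point): Centre of the loose yellow guard plate with black bars: 6 mm thick (x) x 90 wide (y) x 150 mm tall (z), 0.13 to 0.28 kg. Starts upright in the holder, faces across the box's x; top edge 220 mm above the bench, 60 mm above the top of the handle bar and 15 mm in front of it. Grip it by its top edge across its thickness.
- stand: Fixed parking stand on the bench, left or right of the box. Origin: centre of its underside. Dark base 100 x 140 x 20 mm; above its centre an aluminium slot 13 mm thick (x) by 108 mm wide (y), floor at z 20, walls to z 60, flared blue lips to z 71 mm. The parked plate's faces look along the stand's x, its centre at z 95 mm.
- jar_center (a point): Centre of a loose amber jar, 60 mm in diameter, 100 mm tall, on the bench at the other side of the box from the stand. Leave it alone.
- puck_a_center (a point): Centre of a loose black specimen puck, 38 mm in diameter, 24 mm tall, on the bench in front of the box. Leave it alone.
- puck_b_center (a point): Centre of a loose red specimen puck, same size. Leave it alone.
Mind the look-alikes: they are no part of the job. Of the things that look like the stand, take the one that is farthest to the robot's right at the start.

How it is judged:
By the outcome, as a careful person would: the job done as asked, in the order asked, and still so for the second after the job is handed in, while the arm keeps its last pose, push and grip.
It also fails if it takes over 58 s, if anything falls off the work surface, if the arm or the gripper's body presses on something with over 40 N, if the wrist force passes 120 N, or if a joint passes its speed limit or range.

## Working session

There is one attempt and no reset: what is moved stays moved. The work goes in short steps, Python scripts to look and compute and a tool call to move; the robot and the scene stay as the last step left them, time stands still between calls to the robot, and variables do not carry over. Pictures are saved under pics/ and viewed, about 8 in all and at most 12, crops included, and the job is handed in when it is done.

Besides the shell and the picture viewer there is one more tool, called by a JSON object that holds its "fn" and its "kwargs", one argument or row to a line. apply_moves: Moves the arm, as the interface text tells. Its arguments: {"type":"object","properties":{"moves":{"type":"array","items":{"type":"array","items":{"type":"number"}}},"newtons":{"type":"number"}},"required":["moves"]}

```bash
mkdir -p pics; ls; cat > h.py <<'E'
import numpy as np,cv2
from station import *
from scipy.spatial.transform import Rotation as Ro
def Tool():
    s=get_state();T=np.eye(4);T[:3,:3]=Ro.from_euler('xyz',s['orientation']).as_matrix();T[:3,3]=s['position'];return T
def ext(n,T=None):
    c=camera_info(n)
    return c,(np.array(c['extrinsics']) if 'extrinsics' in c else (Tool() if T is None else T)@np.array(c['mount']))
def ray(n,u,v,T=None):
    c,E=ext(n,T);K=np.array([[c['fx'],0,c['cx']],[0,c['fy'],c['cy']],[0,0,1.]])
    d=np.array(c.get('distortion',np.zeros(5)),float)
    p=cv2.undistortPoints(np.array([[[u,v]]],float),K,d)[0,0]
    return E[:3,3],E[:3,:3]@np.array([p[0],-p[1],-1])
def onz(n,u,v,z,T=None):
    o,d=ray(n,u,v,T);return o+d*(z-o[2])/d[2]
def proj(n,P,T=None):
    c,E=ext(n,T);q=(np.asarray(P,float).reshape(-1,3)-E[:3,3])@E[:3,:3];q=q*[1,-1,-1]
    K=np.array([[c['fx'],0,c['cx']],[0,c['fy'],c['cy']],[0,0,1.]]);d=np.array(c.get('distortion',np.zeros(5)),float)
    return cv2.projectPoints(q,np.zeros(3),np.zeros(3),K,d)[0][:,0]
def save(n,f,crop=None,k=1):
    T=Tool();im=get_image(n);cv2.imwrite('pics/raw_'+f,im[...,::-1])
    if crop: im=im[crop[1]:crop[3],crop[0]:crop[2]]
    cv2.imwrite('pics/'+f,cv2.resize(im,None,fx=k,fy=k)[...,::-1]);return im,T
E
python3 - <<'E'
from h import *
a,_=save('scene','a.png');b,_=save('side','b.png');w,_=save('wrist','w.png')
cv2.imwrite('pics/ab.png',cv2.resize(np.vstack([a,b]),(640,800))[:,:,::-1][:600] if 0 else np.vstack([cv2.resize(np.hstack([a,b]),(800,250),interpolation=3),])[...,::-1])
for n in('scene','side','wrist'):print(n,camera_info(n))
print(get_state())
E
```

```text
pics
scene {'fx': 458.61176479306897, 'fy': 458.61176479306897, 'cx': 319.71997714107243, 'cy': 201.18423331669402, 'extrinsics': array([[-8.43613821e-01, -4.14253070e-01,  3.41628622e-01,
         1.17865524e+03],
       [ 5.36750082e-01, -6.67975827e-01,  5.15468374e-01,
         1.10934252e+03],
       [ 1.46653052e-02,  6.18225435e-01,  7.85864009e-01,
         1.49052265e+03],
       [ 0.00000000e+00,  0.00000000e+00,  0.00000000e+00,
         1.00000000e+00]])}
side {'fx': 361.46563023676333, 'fy': 361.46563023676333, 'cx': 318.66658585143733, 'cy': 198.19916534106397, 'extrinsics': array([[-8.69780306e-01,  3.11341124e-01, -3.82817089e-01,
         1.54927597e+02],
       [-4.93244399e-01, -5.26785058e-01,  6.92248124e-01,
         9.46161521e+02],
       [ 1.38629872e-02,  7.90926170e-01,  6.11754535e-01,
         7.54341008e+02],
       [ 0.00000000e+00,  0.00000000e+00,  0.00000000e+00,
         1.00000000e+00]])}
wrist {'fx': 307.14548480071386, 'fy': 307.14548480071386, 'cx': 316.532452100667, 'cy': 195.9733240779952, 'mount': array([[ 9.99998741e-01, -1.44251128e-03, -6.
[... 296 characters left out ...]

{'t': 0.15, 'joints': array([-1.25789709e+00,  2.64590565e-01,  1.60506379e+00, -1.34317027e-05,
        1.27369033e+00, -3.69488091e-02]), 'joint_vel': array([-5.39225507e-05, -1.91287038e-03, -3.48406694e-03, -8.28051149e-04,
        5.70584164e-04, -1.98294842e-04]), 'joint_torque': array([-3.46766101e-04, -5.02847672e+01, -3.57469726e+01,  7.27823982e-02,
        2.49268231e-02, -8.74102898e-05]), 'position': array([ 231.15747373, -633.61361356,  245.66506194]), 'orientation': array([-3.14154076e+00,  1.75131710e-03, -1.22094430e+00]), 'contact_force': array([-0.19460474, -0.21703642,  0.34673071]), 'ft_torque': array([-0.06564949, -0.06337782,  0.03336296]), 'width': 88.17946817036305}
```

View pics/a.png

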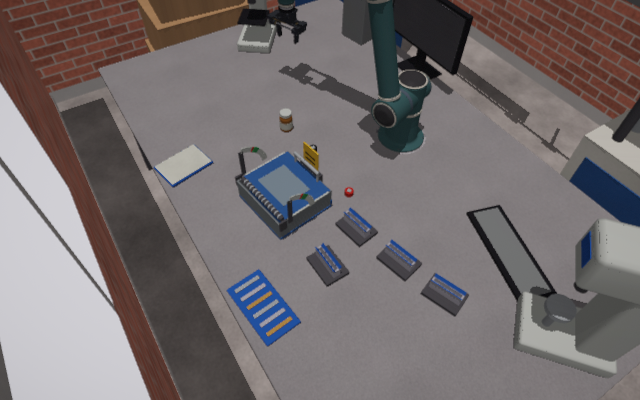

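View pics/b.png

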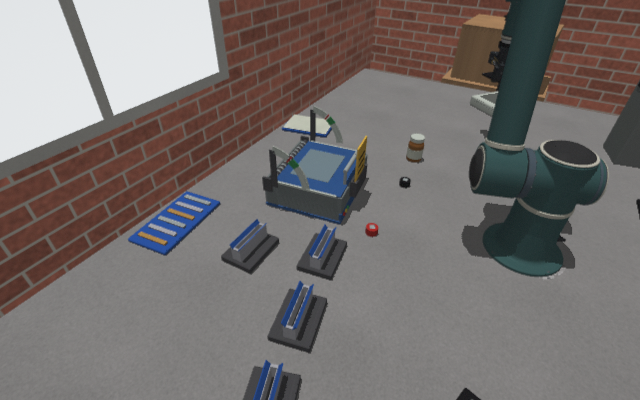

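Scene picture: box around (285,190), plate at (312,157), jar (286,120), pucks (313,148) and (349,192); four stand look-alikes at (327,263), (356,226), (399,259), (445,293). Rays on planes will tell which has the lowest y.

```bash
python3 - <<'E'
from h import *
for u,v in[(327,263),(356,226),(399,259),(445,293)]:print('stand',(u,v),onz('scene',u,v,40).round())
for n,ps in(('scene',[(286,120),(313,148),(349,192)]),('side',[(416,150),(405,182),(372,230)])):
  for p in ps:print(n,p,onz(n,*p,20).round())
a=cv2.imread('pics/raw_a.png');b=cv2.imread('pics/raw_b.png')
c1=cv2.resize(a[120:300,220:420],None,fx=3.2,fy=3.2,interpolation=2)
cv2.imwrite('pics/c1.png',c1)
# dark base masks -> rectangle
for n,im in(('scene',a),):
  g=cv2.cvtColor(im,cv2.COLOR_BGR2HSV)
  m=((g[...,2]<75)).astype(np.uint8)*255
  cs,_=cv2.findContours(m,0,1)
  for c in cs:
    if 300<cv2.contourArea(c)<3000:
      r=cv2.minAreaRect(c)
      if 200<r[0][1]<320 and 250<r[0][0]<480: print([x for x in r],cv2.contourArea(c))
y=cv2.inRange(cv2.cvtColor(a,cv2.COLOR_BGR2HSV),(18,120,90),(34,255,255))
cs,_=cv2.findContours(y,0,1)
for c in cs:
  if cv2.contourArea(c)>15:print('yellow',cv2.boundingRect(c),cv2.minAreaRect(c))
E
```

```text
stand (327, 263) [679. 413.  40.]
stand (356, 226) [494. 335.  40.]
stand (399, 259) [446. 539.  40.]
stand (445, 293) [395. 733.  40.]
scene (286, 120) [ 413. -352.   20.]
scene (313, 148) [ 402. -127.   20.]
scene (349, 192) [410. 168.  20.]
side (416, 150) [ 433. -362.   20.]
side (405, 182) [ 397. -122.   20.]
side (372, 230) [400. 169.  20.]
[(444.3076477050781, 294.0384521484375), (41.047813415527344, 25.238859176635742), 33.6900634765625] 409.5
[(398.5990295410156, 260.4901123046875), (39.12002182006836, 24.48519515991211), 39.289405822753906] 382.0
[(327.2182312011719, 265.2066650390625), (37.57847213745117, 26.235042572021484), 53.746158599853516] 404.5
[(355.96575927734375, 228.07533264160156), (36.16859436035156, 23.29236602783203), 42.87890625] 341.5
[(274.6369934082031, 200.69863891601562), (106.18183135986328, 61.656639099121094), 24.443954467773438] 1516.0
yellow (267, 317, 25, 19) ((278.7364807128906, 325.8310852050781), (3.138685703277588, 28.596920013427734), 54.462318420410156)
yellow (247, 292, 25, 17) ((259.0, 300.0), (2.773500442504883, 27.735008239746094), 56.3099365234375)
yellow (303, 142, 16, 28) ((310.4588317871094, 154.96470642089844), (28.20096206665039, 13.232758522033691), 40.60129928588867)
```

View pics/c1.png

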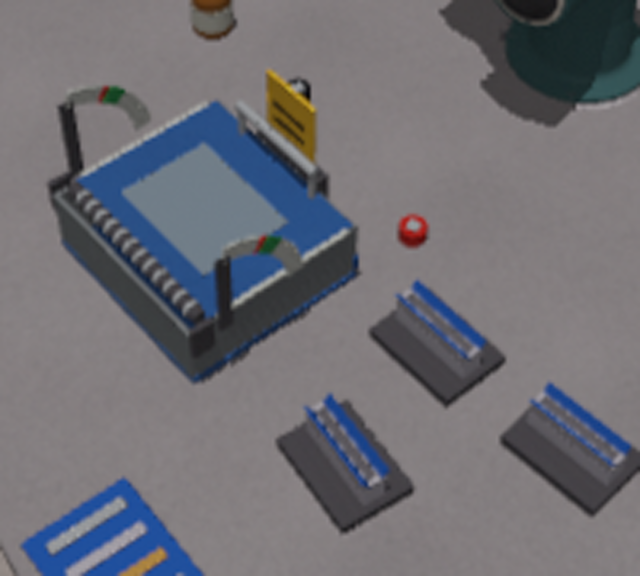

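The stand look-alike at (356,226) lies at y≈335, the others at 413, 539 and 733, so (356,226) is farthest right. The crop confirms it's the one beside the box. Now rough box pose and a view from above.

```bash
cat >> h.py <<'E'
CMD='cmd.json'
def go(P,yaw,s=None):
    "shift and turn from the present pose to world TCP P, yaw"
    T=Tool();d=T[:3,:3].T@(np.asarray(P)-T[:3,3]);y0=get_state()['orientation'][2]
    t=-((yaw-y0+np.pi)%(2*np.pi)-np.pi);print('shift',d.round(1),'turn',round(t,4));return d,t
E
python3 - <<'E'
from h import *
f=lambda u,v,z:onz('scene',220+u/3.2,120+v/3.2,z)
rl=f(195,380,0);fl=f(357,270,0);print('rl,fl',rl,fl,np.linalg.norm(rl-fl),np.arctan2(*(rl-fl)[[1,0]]))
p,q=f(268,72,220),f(314,120,220);print('plate top',p,q,np.linalg.norm(p-q),(p+q)/2, np.arctan2(*(q-p)[[1,0]])-np.pi/2)
go([450,150,450],0)
E
```

```text
rl,fl [758.12797656 208.80719122   0.        ] [498.24456327 171.45471966   0.        ] 262.5539861343856 0.14275019558698898
plate top [522.50751228  -3.75875275 220.        ] [517.80954518  94.07730529 220.        ] 97.94878839255787 [520.15852873  45.15927627 220.        ] 0.04798191306689681
shift [-661.5 -474.2 -203.2] turn -1.2209
```

{"fn": "apply_moves", "kwargs": {
  "moves": [
    [-1,-60,-40,-60,-0.1],
    [-1,-661,-474,-203,-1.22],
    [-1,-661,-474,-203,-1.22],
    [-1,-661,-474,-203,-1.22],
    [-1,-661,-474,-203,-1.22],
    [-1,-661,-474,-203,-1.22],
    [-1,-661,-474,-203,-1.22],
    [-1,-661,-474,-203,-1.22],
    [-1,-661,-474,-203,-1.22],
    [-1,-661,-474,-203,-1.22],
    [-1,-661,-474,-203,-1.22],
    [-1,-661,-474,-203,-1.22],
    [-1,-661,-474,-203,-1.22],
    [-1,-661,-474,-203,-1.22],
    [-1,-661,-474,-203,-1.22],
    [-1,-661,-474,-203,-1.22]
  ]
}}

```text
t: 2.15
position: [449.8, 148.7, 449.2]
orientation: [3.141, 0.001, -0.001]
contact_force: [-1.1, -0.1, 0.1]
width: 88.3
```

```bash
python3 - <<'E'
from h import *
im,T=save('wrist','d.png',k=1.25);np.save('T_d.npy',T);print(T.round(2),get_state()['joint_vel'].round(2))
E
```

```text
[[  1.    -0.    -0.   449.76]
 [ -0.    -1.    -0.   148.72]
 [ -0.     0.    -1.   449.17]
 [  0.     0.     0.     1.  ]] [-0.01 -0.01  0.    0.   -0.    0.  ]
```

View pics/d.png

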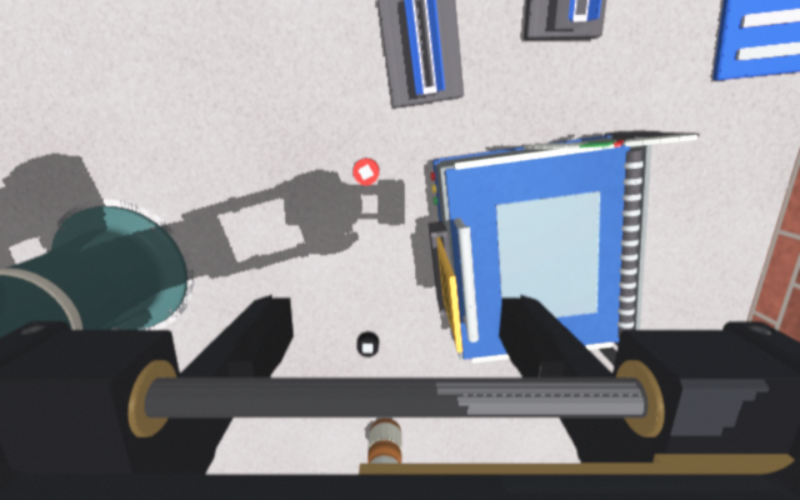

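```bash
cat > m.py <<'E'
from h import *
def line(pts):
    vx,vy,x,y=cv2.fitLine(np.float32(pts),cv2.DIST_HUBER,0,.01,.01).ravel();return np.array([x,y]),np.array([vx,vy])
def yellow(im,T,n='wrist',z=220):
    h=cv2.cvtColor(im,cv2.COLOR_RGB2HSV);m=cv2.inRange(h,(15,110,70),(36,255,255))
    return m
E
python3 - <<'E'
from m import *
im=cv2.imread('pics/raw_d.png')[...,::-1];T=np.load('T_d.npy')
h=cv2.cvtColor(im,cv2.COLOR_RGB2HSV)
m=cv2.inRange(h,(15,110,70),(36,255,255));m[:,:330]=0;m[:180]=0;m[290:]=0;m[:,400:]=0
ys=np.where(m.any(1))[0];R=[(np.where(m[y])[0].max()+.5,y) for y in ys]
P=np.array([onz('wrist',u+.5,v+.5,220,T)[:2] for u,v in R])
c,d=line(P[4:-4]);d*=np.sign(d[1]);print('plate back top edge: c',c,'yaw',np.arctan2(-d[0],d[1]),'y range',P[:,1].min(),P[:,1].max(),'ends',P[0],P[-1],'px',R[0],R[-1])
# handle: bright low-sat strip
w=((h[...,1]<40)&(h[...,2]>150)).astype(np.uint8);w[:, :362]=0;w[:,384:]=0;w[:170]=0;w[278:]=0
n,l,s,_=cv2.connectedComponentsWithStats(w);i=1+s[1:,4].argmax();print(s[i])
yy,xx=np.where(l==i);P=np.array([onz('wrist',u+.5,v+.5,157,T)[:2] for u,v in zip(xx,yy)])
c,d=line(P);d*=np.sign(d[1]);t=(P-c)@d;print('handle',c+d*(t.max()+t.min())/2,'len',np.ptp(t),'yaw',np.arctan2(-d[0],d[1]))
# blue hatch panel
b=cv2.inRange(h,(100,120,80),(125,255,255));b[:,:345]=0;b[:95]=0;b[290:]=0;b[:,505:]=0
k=cv2.findContours(b,0,1)[0];k=max(k,key=cv2.contourArea)
L=[(np.where(b[y])[0].min(),y) for y in range(140,172)]
P=np.array([onz('wrist',u+.5,v+.5,106,T)[:2] for u,v in L]);c,d=line(P);d*=np.sign(d[1]);print('front edge',c,'yaw',np.arctan2(-d[0],d[1]))
ap=cv2.approxPolyDP(k,6,True)[:,0];print([(tuple(p),onz('wrist',*p,106,T)[:2].round()) for p in ap])
E
```

```text
plate back top edge: c [515.36694   47.818287] yaw 0.17796214 y range -12.344246800895434 118.27342190329288 ends [494.90076213 118.2734219 ] [521.5647897 -12.3442468] px (np.float64(351.5), np.int64(190)) (np.float64(367.5), np.int64(281))
[367 181  16  92 761]
handle [539.92252386  37.85074705] len 151.5656144496839 yaw 0.13513894
front edge [510.6689  141.57033] yaw -0.1997865
[((np.int32(503), np.int32(118)), array([735., 200.])), ((np.int32(356), np.int32(137)), array([512., 171.])), ((np.int32(371), np.int32(286)), array([550., -96.])), ((np.int32(405), np.int32(281)), array([610., -86.])), ((np.int32(396), np.int32(163)), array([577., 130.])), ((np.int32(481), np.int32(154)), array([710., 145.])), ((np.int32(478), np.int32(249)), array([732., -22.])), ((np.int32(445), np.int32(255)), array([676., -33.])), ((np.int32(466), np.int32(275)), array([718., -73.])), ((np.int32(495), np.int32(273)), array([770., -69.]))]
```

Plate top centre by the handle geometry (514.7, 34.4) agrees with the plate's own edge; box yaw ≈0.138. The handle's length measures 151.6 mm (150 given). Now a view over the stand.

{"fn": "apply_moves", "kwargs": {
  "moves": [
    [-1,45,-60,0,0],
    [-1,45,-110,0,0],
    [-1,45,-110,0,0],
    [-1,45,-110,0,0],
    [-1,45,-110,0,0]
  ]
}}

```text
t: 2.82
position: [495.2, 257.5, 450.2]
orientation: [3.141, -0.001, -0.003]
contact_force: [-0.5, 0.2, -0.4]
width: 88.3
```

```bash
python3 - <<'E'
from m import *
im,T=save('wrist','e.png',crop=(160,0,540,300),k=2);np.save('T_e.npy',T);print(T.round(2)[:3,3])
raw=cv2.imread('pics/raw_e.png')[...,::-1];h=cv2.cvtColor(raw,cv2.COLOR_RGB2HSV)
b=cv2.inRange(h,(100,120,60),(125,255,255))
for c in cv2.findContours(b,0,1)[0]:
  if cv2.contourArea(c)>60:
    r=cv2.minAreaRect(c);print('blue',np.round(r[0]),np.round(r[1]),round(r[2],1),onz('wrist',*r[0],71,T).round(1))
d=((h[...,2]>40)&(h[...,2]<135)).astype(np.uint8);d=cv2.morphologyEx(d,cv2.MORPH_OPEN,np.ones((3,3)))
for c in cv2.findContours(d,0,1)[0]:
  if 1500<cv2.contourArea(c)<30000:
    r=cv2.minAreaRect(c);B=np.array([onz('wrist',*p,20,T)[:2] for p in cv2.boxPoints(r)]);print('dark',np.round(r[0]),np.round(r[1]),B.round().tolist(),B.mean(0).round(1))
E
```

```text
[495.18 257.51 450.18]
blue [397. 246.] [103. 131.] 83.9 [647.  74.  71.]
blue [442. 192.] [10. 40.] 83.7 [718.  180.1  71. ]
blue [387. 176.] [  6. 135.] 80.2 [618.9 208.2  71. ]
blue [300. 106.] [76.  7.] 81.0 [470.9 324.7  71. ]
blue [317. 103.] [77.  6.] 81.9 [498.4 329.6  71. ]
blue [421.  50.] [ 4. 84.] 4.5 [657.1 407.9  71. ]
blue [439.  49.] [ 8. 85.] 5.2 [684.8 409.2  71. ]
blue [580.  63.] [ 86. 135.] 5.9 [907.7 389.3  71. ]
dark [ 52. 342.] [ 74. 103.] [[-194.0, -91.0], [30.0, -92.0], [-13.0, -300.0], [-258.0, -299.0]] [-108.8 -195.4]
dark [457. 343.] [ 89. 365.] [[404.0, -83.0], [1196.0, -75.0], [1278.0, -325.0], [396.0, -336.0]] [ 818.4 -204.8]
dark [316. 280.] [140. 429.] [[75.0, 129.0], [920.0, 127.0], [992.0, -217.0], [2.0, -214.0]] [497.1 -44. ]
dark [407. 182.] [183.  34.] [[496.0, 151.0], [496.0, 218.0], [841.0, 217.0], [853.0, 150.0]] [671.1 183.8]
dark [154. 190.] [121. 347.] [[-178.0, 141.0], [450.0, 393.0], [537.0, 199.0], [-158.0, -117.0]] [162.5 154. ]
dark [419.  54.] [63. 91.] [[618.0, 338.0], [616.0, 478.0], [719.0, 474.0], [730.0, 333.0]] [670.8 405.9]
```

View pics/e.png

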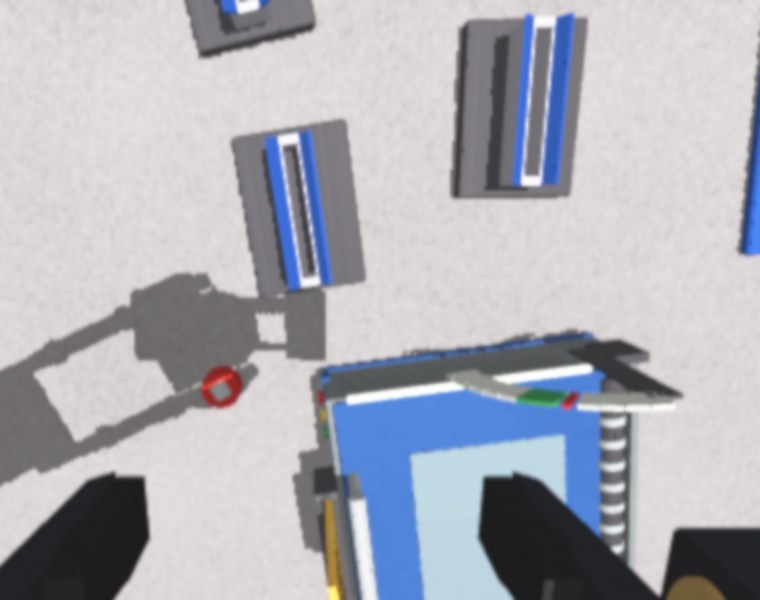

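Stand shows at crop (300,208), slot between blue lips at (290,135)-(310,285); slot centre ≈(484.6,327), yaw ≈0.145. Check it against the base, and get the move to the plate.

```bash
python3 - <<'E'
from m import *
T=np.load('T_e.npy');f=lambda u,v,z:onz('wrist',160+u/2,v/2,z,T)[:2]
a,b,c=f(233,138,20),f(345,120,20),f(364,280,20)
print('base',(a+c)/2,np.linalg.norm(a-b),np.linalg.norm(c-b),np.arctan2(*(b-a)[::-1]),np.arctan2(-(b-c)[0],(b-c)[1]))
a,b=f(289,137,60),f(310,281,60);print('slot',(a+b)/2,np.linalg.norm(a-b),np.arctan2(-(a-b)[0],(a-b)[1]))
go([514.7,34.4,265],.138)
E
```

```text
base [485.9582548  324.92185059] 97.004010238359 136.57336557741044 0.14584199587842372 0.1421784272417164
slot [485.95140997 325.65326693] 115.20032260030095 0.14295985395175376
shift [ 20.  223.2 185.3] turn -0.1411
```

{"fn": "apply_moves", "kwargs": {
  "moves": [
    [-1,20,60,0,-0.07],
    [-1,20,120,40,-0.14],
    [-1,20,180,90,-0.14],
    [-1,20,223,140,-0.14],
    [-1,20,223,185,-0.14],
    [-1,20,223,185,-0.14],
    [-1,20,223,185,-0.14]
  ]
}}

```text
t: 3.75
position: [515.5, 36.1, 266.3]
orientation: [-3.141, -0.002, 0.138]
contact_force: [0.5, 0.2, 0.5]
width: 88.3
```

```bash
python3 - <<'E'
from m import *
im,T=save('wrist','f.png');np.save('T_f.npy',T);print(T.round(3))
h=cv2.cvtColor(im,cv2.COLOR_RGB2HSV);m=cv2.inRange(h,(15,110,70),(36,255,255))
m[:,:230]=0;m[:,400:]=0
k=max(cv2.findContours(m,0,1)[0],key=cv2.contourArea);r=cv2.boundingRect(k);print(r)
ys=range(r[1]+4,r[1]+r[3]-4,3)
for s,nm in((max,'right'),(min,'left')):
  P=[]
  for y in ys:
    xx=np.where(m[y])[0]
    if len(xx):P.append(onz('wrist',s(xx)+(1 if s is max else 0),y+.5,220,T)[:2])
  P=np.array(P);c,d=line(P);d*=np.sign(d[1]);L=np.linalg.inv(T)@np.r_[c,220,1];print(nm,c,'yaw',np.arctan2(-d[0],d[1]),'in tool',L[:2],P[0],P[-1])
go([514.7,34.4,195],.138)
E
```

```text
[[ 9.91000e-01  1.37000e-01  2.00000e-03  5.15487e+02]
 [ 1.37000e-01 -9.91000e-01  0.00000e+00  3.61380e+01]
 [ 2.00000e-03 -0.00000e+00 -1.00000e+00  2.66315e+02]
 [ 0.00000e+00  0.00000e+00  0.00000e+00  1.00000e+00]]
(307, 135, 11, 154)
right [517.12964   34.638096] yaw 0.12834878 in tool [1.34579679 1.7231262 ] [509.57800775  91.24641355] [522.10373993  -6.90758092]
left [510.23672   41.248287] yaw 0.14654072 in tool [-4.57274654 -5.77205071] [505.44236722  90.66730549] [517.29663064  -7.57261226]
shift [-2.4  1.9 72.6] turn 0.0008
```

View pics/f.png

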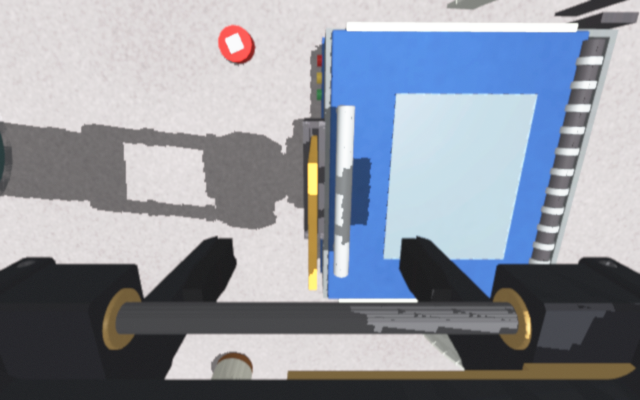

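Plate lies 1.6 mm to tool −x, measured 5.9 mm thick (6 given), yaw 0.137 — descend and grip.

{"fn": "apply_moves", "kwargs": {
  "moves": [
    [-1,-1.6,1,30,0],
    [-1,-1.6,1,55,0],
    [-1,-1.6,1,71,0],
    [-1,-1.6,1,71,0],
    [1,-1.6,1,71,0],
    [1,-1.6,1,71,0],
    [1,-1.6,1,71,0],
    [1,-1.6,1,71,0],
    [1,-1.6,1,71,0],
    [1,-1.6,1,71,0],
    [1,-1.6,1,71,0],
    [1,-1.6,1,71,0]
  ],
  "newtons": 30
}}

```text
t: 5.3
position: [513.5, 35.0, 193.7]
orientation: [-3.142, 0.0, 0.139]
contact_force: [0.5, -0.2, 0.7]
width: 10.4
```

{"fn": "apply_moves", "kwargs": {
  "moves": [
    [1,0,0,0,0],
    [1,0,0,0,0],
    [1,0,0,0,0],
    [1,0,0,-6,0],
    [1,0,0,-15,0],
    [1,0,0,-30,0],
    [1,0,0,-45,0],
    [1,0,0,-65,0],
    [1,0,0,-90,0],
    [1,0,0,-105,0],
    [1,0,0,-105,0]
  ]
}}

```text
t: 6.68
position: [514.5, 35.0, 300.7]
orientation: [3.141, -0.004, 0.139]
contact_force: [0.2, 1.7, -3.6]
width: 5.8
```

```bash
python3 - <<'E'
from m import *
go([485.3,326,300],.143)
im,T=save('side','g.png',crop=(240,80,440,230),k=3);print(get_state())
E
```

```text
shift [  11.4 -292.2    0.6] turn -0.004
{'t': 6.725, 'joints': array([ 1.96758498e-02, -7.21445330e-02,  1.87385420e+00, -1.08534064e-05,
        1.33866523e+00, -1.19309011e-01]), 'joint_vel': array([ 0.00095128,  0.0152927 ,  0.03208995, -0.00022905, -0.00060485,
        0.00090477]), 'joint_torque': array([ 5.08176585e-03, -3.47002852e+01, -3.88878787e+01,  6.76854537e-02,
        9.21525032e-03,  7.69747166e-04]), 'position': array([513.7606504 ,  35.01129247, 299.2472134 ]), 'orientation': array([ 3.14143722e+00, -1.20784234e-03,  1.38987445e-01]), 'contact_force': array([ 0.07753016, -0.06720758, -2.86554373]), 'ft_torque': array([-0.07085203, -0.08067175,  0.01750282]), 'width': 5.814986933394479}
```

View pics/g.png

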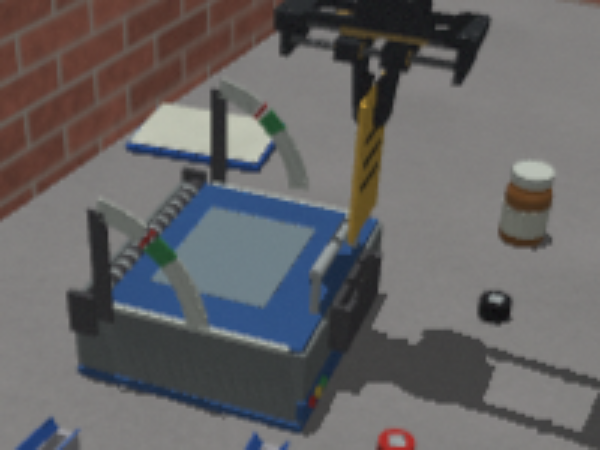

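Plate is held upright between the fingers, clear of the holder (crop (362,170)); weight ≈2.9 N. Move to the stand.

{"fn": "apply_moves", "kwargs": {
  "moves": [
    [1,0,-20,0,0],
    [1,2,-60,0,0],
    [1,4,-105,0,0],
    [1,6,-150,0,0],
    [1,8,-195,0,0],
    [1,10,-235,0,0],
    [1,11.5,-270,0,-0.004],
    [1,11.5,-292,20,-0.004],
    [1,11.5,-292,50,-0.004],
    [1,11.5,-292,70,-0.004],
    [1,11.5,-292,70,-0.004],
    [1,11.5,-292,70,-0.004]
  ]
}}

```text
t: 8.22
position: [485.0, 325.5, 229.1]
orientation: [-3.141, -0.001, 0.142]
contact_force: [0.5, 0.3, -1.2]
width: 5.9
```

```bash
python3 - <<'E'
from m import *
im,T=save('wrist','i.png',crop=(200,60,440,300),k=2.5);np.save('T_i.npy',T);print(T.round(3))
go([485.3,326,144],.143)
E
```

```text
[[ 9.90000e-01  1.42000e-01  1.00000e-03  4.84950e+02]
 [ 1.42000e-01 -9.90000e-01  0.00000e+00  3.25512e+02]
 [ 1.00000e-03 -0.00000e+00 -1.00000e+00  2.29150e+02]
 [ 0.00000e+00  0.00000e+00  0.00000e+00  1.00000e+00]]
shift [-0.1 -0.2 85.9] turn -0.0008
```

View pics/i.png

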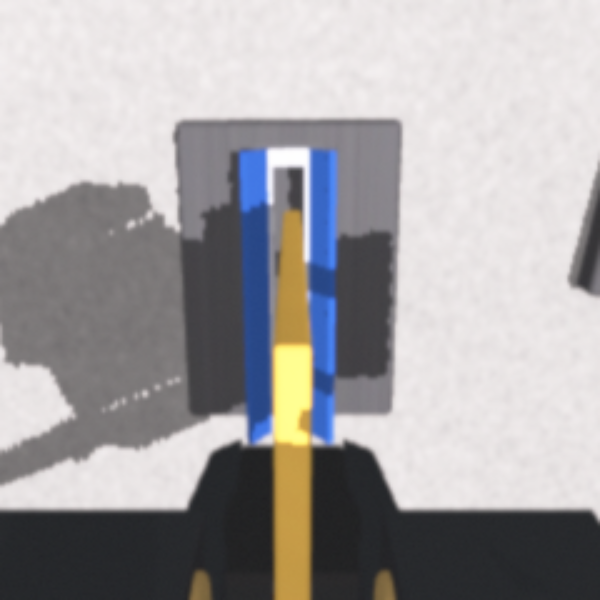

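Plate's lower edge (291,212) sits midway between the blue lips (240–336), within about 1 mm and 0.01 rad. Lower it.

{"fn": "apply_moves", "kwargs": {
  "moves": [
    [1,-0.5,0,15,0],
    [1,-0.5,0,30,0],
    [1,-0.5,0,42,0],
    [1,-0.5,0,54,0],
    [1,-0.5,0,65,0],
    [1,-0.5,0,74,0],
    [1,-0.5,0,80,0],
    [1,-0.5,0,83,0],
    [1,-0.5,0,83,0],
    [1,-0.5,0,83,0]
  ]
}}

```text
t: 9.52
position: [484.3, 325.9, 146.2]
orientation: [-3.141, -0.001, 0.143]
contact_force: [0.4, -0.0, -2.6]
width: 6.0
```

{"fn": "apply_moves", "kwargs": {
  "moves": [
    [1,0,0,1,0],
    [1,0,0,2,0],
    [1,0,0,3,0],
    [1,0,0,3,0]
  ]
}}

```text
t: 10.02
position: [484.5, 325.9, 143.7]
orientation: [-3.141, -0.001, 0.143]
contact_force: [-0.3, -0.8, 2.7]
width: 5.9
```

Contact at z≈144, as expected for the slot floor. Release and rise.

{"fn": "apply_moves", "kwargs": {
  "moves": [
    [0,0,0,0,0],
    [0,0,0,0,0],
    [0,0,0,0,0],
    [0,0,0,0,0],
    [0,0,0,0,0],
    [0,0,0,-30,0],
    [0,0,0,-70,0],
    [0,0,0,-110,0],
    [0,0,0,-140,0],
    [0,0,0,-140,0]
  ]
}}

```text
t: 11.28
position: [485.5, 326.7, 286.0]
orientation: [-3.139, -0.006, 0.143]
contact_force: [-0.1, 0.8, 0.6]
width: 43.8
```

```bash
python3 - <<'E'
from m import *
im,T=save('side','j.png',crop=(220,60,460,290),k=2.5);print(T.round(3),get_state()['width'])
# handle grasp target: handle (540,38,153) ; grasp point on bar centre -> TCP z=142
go([540,38,300],.138);go([540,38,142],.138)
E
```

```text
[[ 9.90000e-01  1.43000e-01  5.00000e-03  4.85510e+02]
 [ 1.43000e-01 -9.90000e-01  3.00000e-03  3.26678e+02]
 [ 6.00000e-03 -3.00000e-03 -1.00000e+00  2.86009e+02]
 [ 0.00000e+00  0.00000e+00  0.00000e+00  1.00000e+00]] 44.50605469792164
shift [ 14.  293.  -16.7] turn 0.005
shift [ 13.6 293.1 141.3] turn 0.005
```

View pics/j.png

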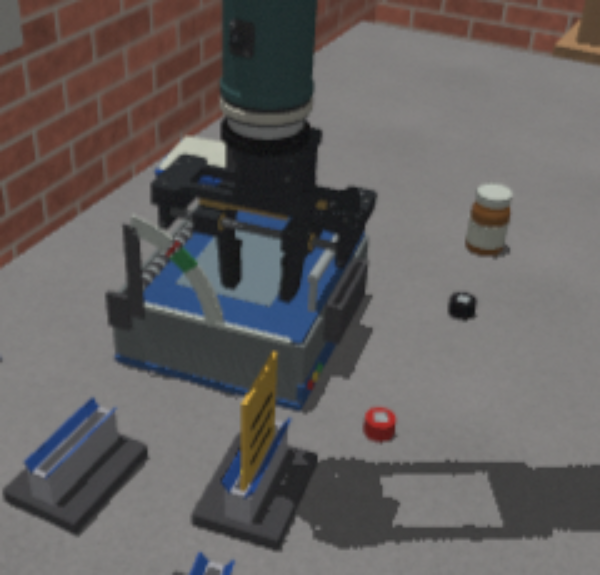

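Plate stands upright in the slot of the right stand (crop (258,420)), released. On to the handle.

{"fn": "apply_moves", "kwargs": {
  "moves": [
    [0,2,20,-10,0],
    [0,4,70,-14,0],
    [0,7,125,-14,0],
    [0,9,180,-14,0],
    [0,12,235,-14,0],
    [0,14,275,10,0.005],
    [0,14,293,40,0.005],
    [0,14,293,60,0.005],
    [0,14,293,60,0.005],
    [0,14,293,60,0.005]
  ]
}}

```text
t: 12.58
position: [539.8, 38.5, 223.3]
orientation: [-3.141, -0.001, 0.139]
contact_force: [0.4, 0.6, 0.1]
width: 44.0
```

```bash
python3 - <<'E'
from m import *
im,T=save('wrist','k.png',k=1);np.save('T_k.npy',T);print(T.round(3)[:3,3])
print('pred ends',proj('wrist',[[540-75*np.sin(.138)*s,38+75*np.cos(.138)*s,158] for s in(1,-1)],T).round())
h=cv2.cvtColor(im,cv2.COLOR_RGB2HSV)
w=((h[...,1]<50)&(h[...,2]>120)).astype(np.uint8);w[:,:270]=0;w[:,370:]=0
n,l,s,_=cv2.connectedComponentsWithStats(w)
for i in range(1,n):
  if s[i,4]>300:
    yy,xx=np.where(l==i);P=np.array([onz('wrist',u+.5,v+.5,157,T)[:2] for u,v in zip(xx,yy)])
    c,d=line(P);d*=np.sign(d[1]);t=(P-c)@d;e=(P-c)@[-d[1],d[0]];print(s[i],'c',c+d*(t.max()+t.min())/2,'len',np.ptp(t),'thick',np.percentile(e,98)-np.percentile(e,2),'yaw',np.arctan2(-d[0],d[1]))
E
```

```text
[539.839  38.46  223.33 ]
pred ends [[316. 105.]
 [315. 305.]]Traceback (most recent call last):
  File "<stdin>", line 9, in <module>
  File "h.py", line 15, in onz
    o,d=ray(n,u,v,T);return o+d*(z-o[2])/d[2]
        ~~~^^^^^^^^^
  File "h.py", line 10, in ray
    c,E=ext(n,T);K=np.array([[c['fx'],0,c['cx']],[0,c['fy'],c['cy']],[0,0,1.]])
        ~~~^^^^^
  File "h.py", line 7, in ext
    c=camera_info(n)
ValueError: time passes only in moves, steps and waits
```

View pics/k.png

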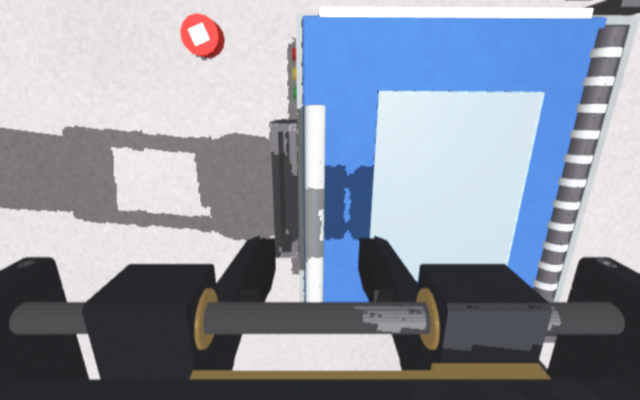

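The handle bar runs at columns 306–326, ends at rows 105 and below, just where predicted (316; 105–305). Descend and grip; meanwhile compute the arc.

{"fn": "apply_moves", "kwargs": {
  "moves": [
    [0,0,0,25,0],
    [0,0,0,50,0],
    [0,0,0,70,0],
    [0,0,0,81,0],
    [0,0,0,81,0],
    [1,0,0,81,0],
    [1,0,0,81,0],
    [1,0,0,81,0],
    [1,0,0,81,0],
    [1,0,0,81,0],
    [1,0,0,81,0],
    [1,0,0,81,0]
  ],
  "newtons": 20
}}

```text
t: 14.12
position: [538.2, 37.5, 142.0]
orientation: [-3.142, 0.003, 0.138]
contact_force: [-4.8, -1.2, 5.8]
width: 13.1
```

```bash
python3 - <<'E'
from m import *
for q in np.arange(0.05,1.11,.05):print(round(q,2),(220*(1-np.cos(q))+50*np.sin(q)).round(1),(-(220*np.sin(q)+50*(np.cos(q)-1))).round(1))
s=get_state();print(s['position'],s['width'],s['contact_force'])
E
```

```text
0.05 2.8 -10.9
0.1 6.1 -21.7
0.15 9.9 -32.3
0.2 14.3 -42.7
0.25 19.2 -52.9
0.3 24.6 -62.8
0.35 30.5 -72.4
0.4 36.8 -81.7
0.45 43.6 -90.7
0.5 50.9 -99.4
0.55 58.6 -107.6
0.6 66.7 -115.5
0.65 75.1 -122.9
0.7 83.9 -130.0
0.75 93.1 -136.5
0.8 102.6 -142.7
0.85 112.4 -148.3
0.9 122.4 -153.4
0.95 132.7 -158.0
1.0 143.2 -162.1
1.05 153.9 -165.7
1.1 164.8 -168.7
[538.22303981  37.45579595 142.01425236] 13.09569464836134 [-4.80842663 -1.19431905  5.77069447]
```

{"fn": "apply_moves", "kwargs": {
  "moves": [
    [1,1,0,-4,0],
    [1,2.8,0,-10.9,0],
    [1,6.1,0,-21.7,0],
    [1,9.9,0,-32.3,0],
    [1,14.3,0,-42.7,0],
    [1,19.2,0,-52.9,0],
    [1,24.6,0,-62.8,0],
    [1,30.5,0,-72.4,0],
    [1,36.8,0,-81.7,0],
    [1,43.6,0,-90.7,0],
    [1,50.9,0,-99.4,0],
    [1,50.9,0,-99.4,0],
    [1,50.9,0,-99.4,0]
  ]
}}

```text
t: 15.75
position: [590.8, 44.6, 240.7]
orientation: [3.141, -0.001, 0.138]
contact_force: [5.7, -2.4, -5.5]
width: 12.1
```

Width reads 12.1 mm on a 14 mm bar; check how it's held before going on.

```bash
python3 - <<'E'
from m import *
s=get_state();print(s['position'],s['width'],s['contact_force'],s['ft_torque'])
a,_=save('side','l1.png',crop=(255,75,395,225),k=4);T=Tool();b,_=save('scene','l2.png',crop=(225,110,345,240),k=4);np.save('T_l.npy',T)
A=cv2.resize(a,(420,450),interpolation=2);B=cv2.resize(b,(380,412),interpolation=2);B=np.pad(B,((0,38),(0,0),(0,0)))
cv2.imwrite('pics/l.png',np.hstack([A,B])[...,::-1])
E
```

```text
[590.76201377  44.60293752 240.73597045] 12.08628905903402 [ 5.71864552 -2.40125009 -5.52340639] [-0.43687863 -0.77270877 -0.02627878]
```

View pics/l.png

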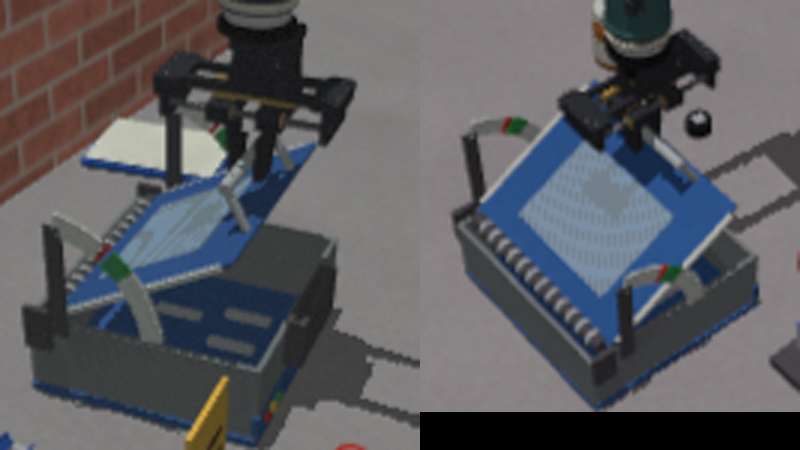

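The hatch follows at about 0.5 rad, the bar between the finger pads in both views. Continue to 1.05.

{"fn": "apply_moves", "kwargs": {
  "moves": [
    [1,3.8,0,-4,0],
    [1,7.7,0,-8.2,0],
    [1,15.8,0,-16.1,0],
    [1,24.2,0,-23.5,0],
    [1,33,0,-30.6,0],
    [1,42.2,0,-37.1,0],
    [1,51.7,0,-43.3,0],
    [1,61.5,0,-48.9,0],
    [1,71.5,0,-54,0],
    [1,81.8,0,-58.6,0],
    [1,92.3,0,-62.7,0],
    [1,98,0,-64.5,0],
    [1,103,0,-66.3,0],
    [1,103,0,-66.3,0],
    [1,103,0,-66.3,0]
  ]
}}

```text
t: 17.73
position: [690.7, 58.3, 302.5]
orientation: [3.141, 0.006, 0.138]
contact_force: [4.4, -2.5, -15.4]
width: 11.4
```

```bash
cat > q.py <<'E'
from m import *
from scipy.optimize import minimize_scalar
def q():
    s=get_state();g=np.array(s['position'])+[0,0,-0];y=.138
    r=np.array([np.cos(y),np.sin(y)])@(g[:2]-np.array([540,38]));z=g[2]-142   # displacement of grasp from shut pose
    f=lambda a:(220*(1-np.cos(a))+50*np.sin(a)-r)**2+(220*np.sin(a)+50*(np.cos(a)-1)-z)**2
    o=minimize_scalar(f,bounds=(0,1.5),method='bounded');print('q',o.x,'miss',o.fun**.5,s['position'],s['width'],s['contact_force'],s['t'])
q()
E
python3 - <<'E'
import q
from h import *
save('side','n1.png');save('scene','n2.png')
E
```

```text
q 1.0351531035208328 miss 4.451690845930483 [690.72161765  58.27074711 302.46999408] 11.397440667261513 [  4.40189612  -2.53110979 -15.36150071] 17.725
```

By the clamped direction (box x displacement 152 mm) q≈1.04, past the mark. The force is purely radial (≈16 N outward pull), so I ease 4 mm inward on the way back to 0.80.

{"fn": "apply_moves", "kwargs": {
  "moves": [
    [1,0.6,0,1.9,0],
    [1,1.2,0,3.8,0],
    [1,-4,0,5.5,0],
    [1,-9.4,0,7.4,0],
    [1,-14.5,0,9.4,0],
    [1,-19.7,0,11.4,0],
    [1,-24.8,0,13.6,0],
    [1,-29.8,0,15.9,0],
    [1,-34.7,0,18.4,0],
    [1,-39.6,0,20.9,0],
    [1,-44.4,0,23.6,0],
    [1,-49.2,0,26.4,0],
    [1,-49.2,0,26.4,0],
    [1,-49.2,0,26.4,0],
    [1,-49.2,0,26.4,0]
  ]
}}

```text
t: 19.7
position: [643.8, 52.3, 281.9]
orientation: [-3.142, -0.002, 0.138]
contact_force: [3.4, -1.9, -5.1]
width: 11.5
```

```bash
python3 - <<'E'
import q
from h import *
a,_=save('side','o1.png',crop=(250,75,390,225),k=4);b,_=save('scene','o2.png',crop=(225,110,345,240),k=4)
w,T=save('wrist','o3.png')
A=cv2.resize(a,(420,450),interpolation=2);B=cv2.resize(b,(380,412),interpolation=2);B=np.pad(B,((0,38),(0,0),(0,0)))
cv2.imwrite('pics/o.png',np.hstack([A,B])[...,::-1])
E
```

```text
q 0.8020478350861276 miss 3.4618050503513937 [643.80651433  52.26946381 281.93391523] 11.498305902687353 [ 3.40296311 -1.90111741 -5.10367234] 19.7
```

View pics/o.png

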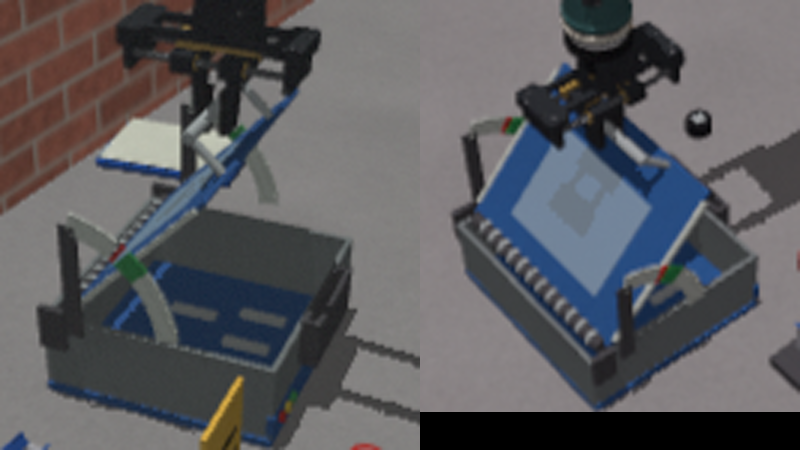

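The wrist still holds the bar; check the hatch angle independently against the panel's front-left corner at scene crop (712,190) → raw (317.2,170) and its side strip.

```bash
python3 - <<'E'
from h import *
y=.138;ex=np.array([np.cos(y),np.sin(y)]);ey=np.array([-ex[1],ex[0]]);H=np.array([540,38]);O=H+115*ex
def P(bx,by,z):return np.r_[O+ex*bx+ey*by,z]
for q in(.7,.75,.8,.85,.9,.95):
  pts=[P(105-230*np.cos(q),135,103+230*np.sin(q)),P(105-230*np.cos(q),-135,103+230*np.sin(q)),P(105-220*np.cos(q)+50*np.sin(q),75,103+220*np.sin(q)+50*np.cos(q))]
  s=proj('scene',pts);b=proj('side',pts)
  print(q,'scene',s.round(1).tolist(),'side',b.round(1).tolist())
print('shut corner',proj('scene',P(-125,135,103)),proj('side',P(-125,135,103)))
print('o2 corner raw',225+292/3.167,110+190/3.167,' bar end',225+(668-420)/3.167,110+163/3.167,' o1 right corner',250+300/3,75+92/3,'bar left end',250+225/3,75+172/3)
E
```

```text
0.7 scene [[319.6, 170.8], [274.7, 131.1], [300.4, 160.6]] side [[324.2, 149.4], [353.4, 111.5], [318.9, 127.2]]
0.75 scene [[318.0, 170.2], [273.0, 130.3], [298.4, 160.5]] side [[321.7, 146.1], [351.4, 108.6], [316.0, 124.5]]
0.8 scene [[316.3, 169.7], [271.2, 129.6], [296.3, 160.6]] side [[319.0, 142.9], [349.2, 105.9], [312.9, 122.0]]
0.85 scene [[314.5, 169.4], [269.3, 129.1], [294.1, 160.8]] side [[316.2, 139.8], [346.9, 103.2], [309.8, 119.5]]
0.9 scene [[312.6, 169.2], [267.3, 128.7], [291.8, 161.1]] side [[313.2, 136.8], [344.5, 100.7], [306.5, 117.3]]
0.95 scene [[310.6, 169.1], [265.2, 128.4], [289.5, 161.5]] side [[310.1, 133.9], [341.9, 98.2], [303.2, 115.1]]
shut corner [[329.5020312  189.53289678]] [[340.07029031 196.66459845]]
o2 corner raw 317.2008209662141 169.9936848752763  bar end 303.30754657404486 161.46826649826335  o1 right corner 350.0 105.66666666666667 bar left end 325.0 132.33333333333334
```

Corners give q≈0.78–0.79 and the arm kinematics 0.80: inside the green band. Hold briefly to check it is steady.

{"fn": "apply_moves", "kwargs": {
  "moves": [
    [1,0,0,0,0],
    [1,0,0,0,0],
    [1,0,0,0,0],
    [1,0,0,0,0],
    [1,0,0,0,0],
    [1,0,0,0,0],
    [1,0,0,0,0],
    [1,0,0,0,0]
  ]
}}

```text
t: 20.85
position: [643.2, 52.2, 281.4]
orientation: [-3.141, 0.0, 0.138]
contact_force: [-1.6, -1.9, 4.1]
width: 11.3
```

```bash
python3 - <<'E'
import q
from h import *
a=cv2.imread('pics/raw_o2.png')[...,::-1].astype(int);b=get_image('scene').astype(int);d=np.abs(a-b).max(2);print('changed px near box',(d[110:260,220:360]>40).sum(),'near stand',(d[200:260,320:390]>40).sum())
print(hand_in())
E
```

```text
q 0.7983337203826878 miss 3.5715982779983606 [643.16650665  52.17189106 281.41101707] 11.347078648971499 [-1.59469603 -1.90394223  4.14777538] 20.85
changed px near box 2 near stand 0
the job is handed in; nothing more can be done
None
```

The job is done and handed in at about 21 s of the 58 s allowed.

- **Guard plate:** I lifted it straight up out of the holder and parked it fully down in the stand farthest to the robot's right (scene pixel 356,226). I felt contact at the expected floor height, then let go, and it stood upright in the camera picture afterwards.
- **Hatch:** I took it by the handle and raised it to about 1.04 rad, past the 0.95 mark and well short of the 1.5 stop. That peak comes from the arm's position only. I then brought it gently back to about 0.8 rad and handed in while still holding it.
- **Final angle:** The arm's position gives 0.80 rad. The hatch corners in the two cameras give about 0.78 and 0.79, all inside the green band. It stayed there over a further 1 s hold, with practically no change in the picture.
- **Jar and pucks:** I never moved them or reached for them. I made no separate measurement of them at the end.

Two readings disagreed with what I expected:

- **Lifting path:** The arc I commanded ran up to about 5 mm outside the real one, giving an outward pull of about 16 N at the top. I eased this off on the way back.
- **Finger opening:** It read 11–13 mm on the 14 mm handle bar, though the bar stayed firmly held.

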